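# Shake the bearing balls out of the upturned wash tin

## Robot

A 6-joint arm with a two-finger parallel gripper is mounted at the origin on the work surface. World frame = base frame: x ahead of the robot, y to its left, z up, the work surface at z = 0. Lengths are in m, angles in rad, forces in N, time in s.
With the tool pointing down it reaches from about 0.375 to 0.975 m from the base axis. Payload 3.8 kg.
Tool frame: the origin (TCP) lies midway between the tips of the shut fingers; the grasp point (between the pads) lies 19 mm behind it (bot.grip_point_offset is the distance from the TCP to the grasp point, in m); z points along the fingers, x is the direction in which the jaws open and shut, and the axes are right-handed (so a half turn about z gives the same grasp; the last joint's range is limited). The gripper opens to 88 mm and grips with 3 to 60 N. Pads are 18 mm wide; open, the fingers measure 123 mm over their backs; the gripper's body (75 mm by 187 mm) begins 45 mm behind the grasp point.
Start: joints at [1.148, 0.264, 1.604, -0, 1.274, -0.037], TCP at [0.254, 0.625, 0.2] pointing down, gripper open.
Joint ranges: [-2.63, 2.63], [-0.94, 2.18], [0.31, 2.57], [-1.31, 4.45], [0, 2.66], [-2.55, 2.55]. Speed limits (rad/s): [2.57, 2.57, 3.14, 3.14, 3.14, 3.14].

## Interface

Orientations are given as a unit quaternion [x, y, z, w].
In Python, from workcell import status, capture, camera_params, bot, recognise gives the robot as it stands.
- The arm moves only by the tool send_rows, never from a script. Its argument "motion" is a list of rows, each an object with "translation": the shift along the world's x, y, z in cm, a list of three; "spin": the turn about the world's z in degrees. In form: [{"translation": [dx, dy, dz], "spin": spin}, ...]. A call has exactly 8 rows; each row is the pose to reach, as a shift and turn from the pose measured when the call began; what a row does not reach only later rows make up. A row lasts 1/10 s, in which the tool goes at most 50 mm and 8.59 degrees, less where a joint would pass 70% of its speed; a pose out of reach is approached as far as the arm can. A call with a gripper value outside its range is refused whole. "hand" is the closure in counts, from 0 (fully open) to 255 (shut), set as the call begins (left out, the last holds). The fingers move at their own pace and stop on an object; "force" is the grip in N (left out, the last holds). Time passes only in rows, so rows that repeat a pose let the fingers close, or fill a call up. It gives the time, the measured TCP pose, the force and the opening at its end, in the units of the state.
- status.get_state(): the state, without advancing time (a new reading comes with each control period).
- capture(name): name is "scene" or "top" or "wrist"; returns the picture (420x560x3 uint8, red, green, blue); there is no depth.
- camera_params(name): a dict with "intrinsics" (3x3 intrinsics, pixels), "eye" and "attitude" of the camera in the world. Camera axes: x right, y up, looking along -z (the intrinsics and any distortion apply to the point x, -y, -z); pixel columns grow to the right and rows downward; lengths in m; the calibration is good to about 2 mm. A picture is of the moment at which its call begins: read the wrist's pose just before it. camera_params takes no time and is no camera call; for the wrist camera it gives the pose at the moment of the call.
- bot.finish_job(): hands the job in, once; it reports no verdict.
Trained networks look in the newest picture that a camera, given by its name, has taken for a name from the list of things; names that differ only in an ending like _2 or _b are one class to them, and where a whole thing is asked for, a point or a joint stands for the part that bears it (a point fixed in the world has none). Each returns a list of dicts, best first, with "p" (0 to 1); they miss things now and then, are a little off and sometimes report something else, mostly with a low value. They report only what shows in the picture. A call takes as long as a camera call. They do not tell look-alikes from the thing itself.
- recognise(query, camera): "bbox" ([left, top, right, bottom] in pixels, round what is visible of it).
The state is a dict: "time": time; "joint_pos": joint angles; "joint_velocities": joint speeds; "effort": joint torques, N m; "position": TCP position; "orientation": TCP orientation; "ft_force": force on the tool from outside, world axes, zero at the start; "ft_torque": the same for the moment, N m; "gripper_width": finger opening in m.
Only numpy, scipy, OpenCV 4.12 (cv2) and the standard library are available. Lean on these libraries where they do the work, as an engineer would, in place of code of your own. Each camera call takes 0.05 s, during which the arm holds its last target. There are 200 camera calls.

## Task

Two steel bearing balls are caught inside the tall tin that stands upturned on the bench. Carry it, still upturned and without losing a ball on the way, over the steel tray and shake it there, tipping it to every side, until it feels no lighter and both balls lie in the tray; then stand the empty tin mouth down again on the spot where it stood.

Things in the scene. Friction and masses are not known exactly. Their poses are not given: they have to be found in the camera images.
- tin: tall bare-steel tin standing upturned (flat closed end up): cylinder 66 mm across, 84 mm high, 0.13-0.25 kg, rigid. Origin at the centre of its open mouth, on the bench; z to the closed end. Inside the mouth are two tabs, one on the +x side, one 120 deg on (+x towards +y); each slopes down at 16 deg to the wall and holds a ball. Not the 62 mm tin open on top, nor the wide one 36 mm high
- tray: open rectangular dark steel drip tray, fixed to the bench: 200 mm along its x, 250 mm along its y, 35 mm high, walls and floor 4 to 5 mm thick. Origin under its centre, at bench height; z up
- ball_a: polished steel ball, 24 mm in diameter, 56 g (0.55 N); origin at its centre. Starts unseen on the tin's +x tab, against the wall; stays there while the tin is level (to 15 deg) and moved smoothly. Tip the tin 30 to 40 deg so that this side is raised, hold a moment, and the ball rolls off and drops out of the mouth; a ball on another side stays, so tip towards all sides in turn, right round
- ball_b: the second such ball, same size, weight and behaviour, at first on the other tab; origin at its centre
Mind the look-alikes: they are no part of the job. What is shaped like the tin but blue or red is not meant.

How it is judged:
On the way, in this order (a step that is already met when the one before it is completed fails the run):
1. the tin is held over the tray, off the bench, with both balls still in it (height (world z) of tin above 0.04 m and horizontal distance between tin and tray below 0.1 m and distance between each of ball_a, ball_b and tin below 0.06 m), for 0.05 s.
2. both balls lie in the tray while the tin is still held up over it (height (world z) of tin above 0.04 m and horizontal distance between tin and tray below 0.2 m and height (world z) of each of ball_a, ball_b below 0.03 m and x of ball_a in the frame of tray between -0.1 and 0.1 m and y of ball_a in the frame of tray between -0.125 and 0.125 m and x of ball_b in the frame of tray between -0.1 and 0.1 m and y of ball_b in the frame of tray between -0.125 and 0.125 m), for 0.1 s.
At the end, for the whole second after the job is handed in: both balls lie in the tray, and the tin stands released and still, mouth down and upright to within 0.1 rad, within 40 mm of the spot where it stood at the start (distance of tin from where it was at the start of the episode below 0.04 m and angle between tin's own z axis and vertical below 0.1 rad and linear speed of tin below 0.02 m/s and height (world z) of each of ball_a, ball_b below 0.03 m and x of ball_a in the frame of tray between -0.1 and 0.1 m and y of ball_a in the frame of tray between -0.125 and 0.125 m and x of ball_b in the frame of tray between -0.1 and 0.1 m and y of ball_b in the frame of tray between -0.125 and 0.125 m); the robot touches nothing.
It fails at once if the tin is turned mouth up (tipped more than 75 degrees) (angle between tin's own z axis and vertical above 1.31 rad).
It also fails if it takes over 72 s, if anything falls off the work surface, if the arm or the gripper's body presses on something with over 40 N, if the wrist force passes 120 N, or if a joint passes its speed limit or range.

## Working session

There is one attempt and no reset: what is moved stays moved. The work goes in short steps, Python scripts to look and compute and a tool call to move; the robot and the scene stay as the last step left them, time stands still between calls to the robot, and variables do not carry over. Pictures are saved under pics/ and viewed, about 8 in all and at most 12, crops included, and the job is handed in when it is done.

Besides the shell and the picture viewer there is one more tool, called after "Request:" by a JSON object that holds its "fn" and its "kwargs". send_rows: Moves the arm, as the interface text tells. Its arguments: {"type":"object","properties":{"motion":{"type":"array","items":{"type":"object","properties":{"translation":{"type":"array","items":{"type":"number"}},"spin":{"type":"number"}}}},"hand":{"type":"number"},"force":{"type":"number"}},"required":["motion"]}

```bash
mkdir -p pics; cat > h.py <<'E'
import numpy as np, cv2
from workcell import status, capture, camera_params, bot, recognise
def snap(cam,name):
    p=camera_params(cam); im=capture(cam); cv2.imwrite(f'pics/{name}.png',im[:,:,::-1]); return p,im
def R(p):
    a=np.array(p['attitude'],float)
    if a.shape==(3,3): return a
    from scipy.spatial.transform import Rotation as Q
    return Q.from_quat(a).as_matrix()
def ray(p,uv):
    K=np.array(p['intrinsics']); d=np.linalg.inv(K)@[uv[0],uv[1],1.]
    d=R(p)@[d[0],-d[1],-d[2]]; return np.array(p['eye']),d/np.linalg.norm(d)
def onz(p,uv,z):
    e,d=ray(p,uv); return e+d*(z-e[2])/d[2]
def proj(p,X):
    c=R(p).T@(np.array(X)-p['eye']); q=np.array(p['intrinsics'])@[c[0],-c[1],-c[2]]; return q[:2]/q[2]
def tri(rs):
    A=sum(np.eye(3)-np.outer(d,d) for e,d in rs); b=sum((np.eye(3)-np.outer(d,d))@e for e,d in rs); return np.linalg.solve(A,b)
E
python3 - <<'E'
from h import *
s=status.get_state(); print({k:np.round(v,3).tolist() for k,v in s.items()})
ims=[]
for c in('top','scene'):
    p,im=snap(c,c+'0'); ims.append(im); print({k:(np.round(v,4).tolist() if not isinstance(v,str) else v) for k,v in p.items()})
    for q in('tin','tray'):
        for r in recognise(q,c): print(c,q,np.round(r['bbox']),round(r['p'],2), np.round(onz(p,((r['bbox'][0]+r['bbox'][2])/2,(r['bbox'][1]+r['bbox'][3])/2),.04),3))
E
```

```text
{'time': 0.0, 'joint_pos': [1.148, 0.265, 1.605, 0.0, 1.274, -0.037], 'joint_velocities': [-0.001, 0.0, -0.003, 0.002, 0.001, 0.002], 'effort': [0.0, -50.212, -35.687, 0.073, 0.029, -0.0], 'position': [0.254, 0.625, 0.199], 'orientation': [0.83, 0.558, -0.001, 0.001], 'ft_force': [-0.016, 0.129, 0.756], 'ft_torque': [-0.033, -0.094, -0.048], 'gripper_width': 0.088}
{'intrinsics': [[426.0488, 0.0, 283.4676], [0.0, 426.0488, 210.4033], [0.0, 0.0, 1.0]], 'eye': [0.4092, 0.0788, 0.825], 'attitude': [0.0593, -0.0594, -0.7021, 0.7071]}
top tin [274. 297. 312. 338.] 0.87 [0.347 0.061 0.04 ]
top tin [192. 153. 234. 199.] 0.8 [0.607 0.214 0.04 ]
top tin [177.  81. 220. 127.] 0.73 [0.752 0.247 0.04 ]
top tin [128. 294. 179. 337.] 0.63 [0.349 0.311 0.04 ]
top tray [317. 151. 467. 275.] 0.84 [ 0.539 -0.124  0.04 ]
{'intrinsics': [[532.0523, 0.0, 282.0522], [0.0, 532.0523, 214.7837], [0.0, 0.0, 1.0]], 'eye': [0.8415, 0.5398, 0.8505], 'attitude': [0.0734, 0.2845, 0.9226, 0.2499]}
scene tin [294. 258. 328. 318.] 0.89 [0.603 0.216 0.04 ]
scene tin [440. 235. 495. 292.] 0.84 [0.345 0.312 0.04 ]
scene tin [360. 140. 398. 198.] 0.63 [0.352 0.064 0.04 ]
scene tin [219. 314. 264. 376.] 0.63 [0.749 0.244 0.04 ]
scene tray [172.  93. 330. 223.] 0.93 [ 0.554 -0.088  0.04 ]
```

View pics/top0.png

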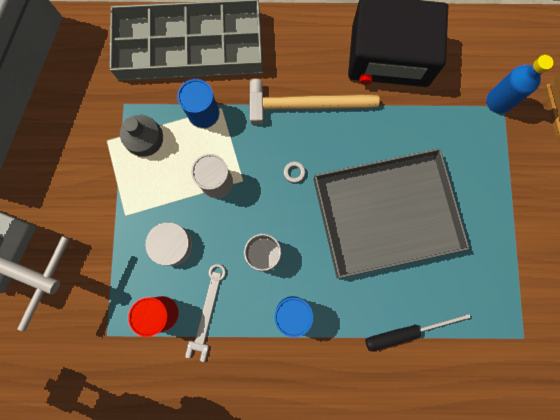

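View pics/scene0.png

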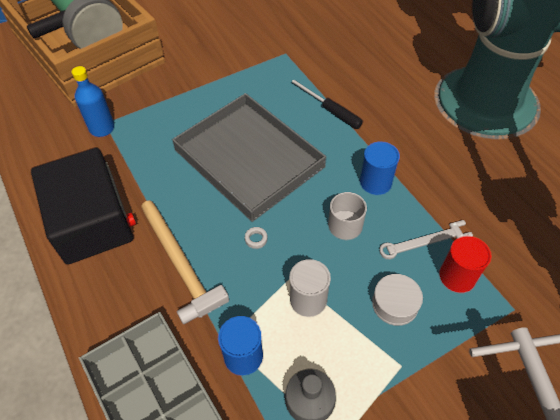

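```bash
python3 - <<'E'
from h import *
a=cv2.imread('pics/top0.png')[140:215,175:275]; b=cv2.imread('pics/scene0.png')[250:325,260:360]
cv2.imwrite('pics/crop.png',np.hstack([cv2.resize(x,(400,300),interpolation=cv2.INTER_CUBIC) for x in(a,b)]))
E
```

```text
(no output)
```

View pics/crop.png

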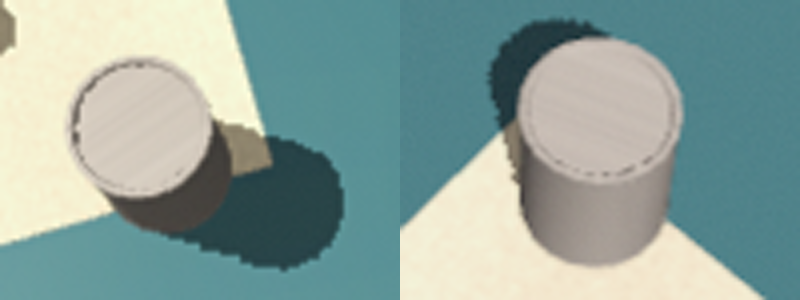

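```bash
python3 - <<'E'
from h import *
t,s=camera_params('top'),camera_params('scene')
X=tri([ray(t,(209.4,171.3)),ray(s,(309.6,277.1))]); print('tin top',X.round(4),proj(t,X),proj(s,X))
c=X.copy(); c[2]=0; print('bottom center pix',proj(t,c),proj(s,c), 'width top px', np.linalg.norm(proj(t,X+[.033,0,0])-proj(t,X-[.033,0,0])))
T=[(316,177),(441,151),(468,246),(341,277)]; S=[(325,158),(247,97),(174,149),(252,215)]
P=[onz(t,q,.035) for q in T]; Q=[onz(s,q,.035) for q in S]
print(np.round(P,3).tolist(),np.round(Q,3).tolist(),np.mean(P,0),np.mean(Q,0))
print([np.linalg.norm(P[i]-P[(i+1)%4]).round(3) for i in range(4)])
for i in ((0,3),(1,0)): pass
print('tray rim corner tri',[min((tri([ray(t,a),ray(s,b)]).round(3).tolist()+[round(float(np.linalg.norm(proj(s,tri([ray(t,a),ray(s,b)]))-b)),1)] for b in S),key=lambda r:r[3]) for a in T])
w=camera_params('wrist'); print(w['eye'],status.get_state()['position'])
from scipy.spatial.transform import Rotation as Q_
print(Q_.from_quat(status.get_state()['orientation']).as_matrix().round(3))
E
```

```text
tin top [0.606  0.2132 0.08  ] [209.33126863 171.37046483] [309.49340288 277.07470046]
bottom center pix [216.20783134 181.74238204] [307.84451357 298.37347631] width top px 35.58646874733375
[[0.608, 0.018, 0.035], [0.661, -0.224, 0.035], [0.479, -0.264, 0.035], [0.42, -0.027, 0.035]] [[0.425, -0.016, 0.035], [0.478, -0.249, 0.035], [0.676, -0.192, 0.035], [0.616, 0.031, 0.035]] [ 0.54216755 -0.12420834  0.035     ] [ 0.54859033 -0.10643206  0.035     ]
[np.float64(0.247), np.float64(0.187), np.float64(0.244), np.float64(0.193)]
tray rim corner tri [[0.612, 0.017, 0.016, 0.9], [0.67, -0.235, -0.006, 2.8], [0.476, -0.264, 0.025, 2.5], [0.419, -0.028, 0.021, 1.0]]
[0.18406664 0.6533728  0.38519468] [0.2539223  0.62514669 0.19984748]
[[ 0.376  0.926 -0.   ]
 [ 0.926 -0.376 -0.001]
 [-0.001 -0.    -1.   ]]
```

Request:
{"fn": "send_rows", "kwargs": {"motion": [{"translation":[2,-2,0],"spin":2},{"translation":[5,-5,0],"spin":5},{"translation":[8,-9,0],"spin":8},{"translation":[11,-13,0],"spin":12},{"translation":[14,-17,0],"spin":16},{"translation":[17,-20,0],"spin":19},{"translation":[20,-23,0],"spin":22},{"translation":[23,-26,0],"spin":22}], "hand": 0, "force": 50}}

```text
time: 1.1
position: [0.4849, 0.3637, 0.2001]
orientation: [0.707, 0.707, -0.0, 0.0]
ft_force: [0.7, 0.2, 0.0]
gripper_width: 0.088
```

Request:
{"fn": "send_rows", "kwargs": {"motion": [{"translation":[3,-3.5,0],"spin":0},{"translation":[6,-7,-1],"spin":0},{"translation":[8.5,-10.5,-2],"spin":0},{"translation":[10.5,-13,-3],"spin":0},{"translation":[11.6,-14.5,-4],"spin":0},{"translation":[12.1,-15,-4],"spin":0},{"translation":[12.1,-15,-4],"spin":0},{"translation":[12.1,-15,-4],"spin":0}]}}

```text
time: 1.9
position: [0.6056, 0.215, 0.1606]
orientation: [0.707, 0.707, 0.0, 0.0]
ft_force: [-0.1, -0.5, 0.2]
gripper_width: 0.0882
```

```bash
python3 - <<'E'
from h import *
s=status.get_state();print(s['position'],s['ft_force'],s['joint_pos'])
p,im=snap('wrist','w1'); 
for r in recognise('tin','wrist'): print(np.round(r['bbox']),r['p'],onz(p,((r['bbox'][0]+r['bbox'][2])/2,(r['bbox'][1]+r['bbox'][3])/2),.084))
print('expected', proj(p,[.606,.213,.084]), proj(p,[.606,.246,.084]),proj(p,[.606,.18,.084]),proj(p,[.639,.213,.084]),proj(p,[.573,.213,.084]))
E
```

```text
[0.60560135 0.21497151 0.16062411] [-0.12849853 -0.4927817   0.21351854] [ 3.02269302e-01  2.29485634e-01  1.72086121e+00  1.29538141e-04
  1.19049017e+00 -1.26868147e+00]
[236. 149. 324. 241.] 0.74 [0.59761907 0.21384003 0.084     ]
[281. 283. 353. 394.] 0.65 [0.7267441  0.24600903 0.084     ]
expected [278.69150002 205.40517219] [321.36565976 205.3531461 ] [236.02159519 205.45719309] [278.8328345  245.00799917] [278.53989918 162.92564736]
```

View pics/w1.png

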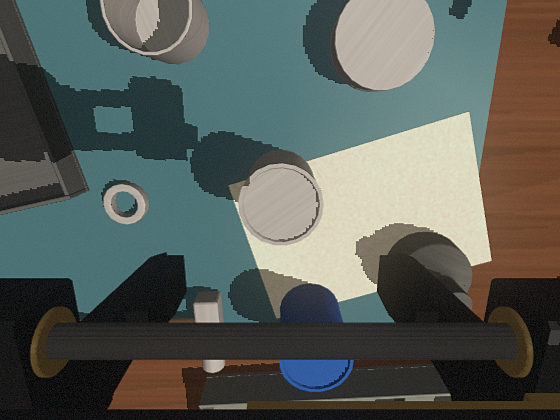

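Request:
{"fn": "send_rows", "kwargs": {"motion": [{"translation":[0,-0.1,-1.5],"spin":0},{"translation":[0,-0.1,-4],"spin":0},{"translation":[0,-0.1,-6.5],"spin":0},{"translation":[0,-0.1,-9],"spin":0},{"translation":[0,-0.1,-11],"spin":0},{"translation":[0,-0.1,-12],"spin":0},{"translation":[0,-0.1,-12.4],"spin":0},{"translation":[0,-0.1,-12.4],"spin":0}]}}

```text
time: 2.8
position: [0.6052, 0.2145, 0.0366]
orientation: [0.707, 0.708, 0.0, 0.0]
ft_force: [-0.0, -1.3, -0.2]
gripper_width: 0.0881
```

Request:
{"fn": "send_rows", "kwargs": {"motion": [{"translation":[0,0,0],"spin":0},{"translation":[0,0,0],"spin":0},{"translation":[0,0,0],"spin":0},{"translation":[0,0,0],"spin":0},{"translation":[0,0,0],"spin":0},{"translation":[0,0,0],"spin":0},{"translation":[0,0,0],"spin":0},{"translation":[0,0,0],"spin":0}], "hand": 255, "force": 50}}

```text
time: 3.6
position: [0.6061, 0.2145, 0.0377]
orientation: [0.707, 0.708, 0.001, 0.001]
ft_force: [-0.7, -2.2, 4.8]
gripper_width: 0.065
```

Request:
{"fn": "send_rows", "kwargs": {"motion": [{"translation":[0,0,0.2],"spin":0},{"translation":[0,0,0.7],"spin":0},{"translation":[0,0,1.5],"spin":0},{"translation":[0,0,2.5],"spin":0},{"translation":[0,0,3.5],"spin":0},{"translation":[0,0,4.3],"spin":0},{"translation":[0,0,4.8],"spin":0},{"translation":[0,0,5],"spin":0}]}}

```text
time: 4.4
position: [0.6067, 0.2148, 0.0889]
orientation: [0.707, 0.708, 0.002, 0.001]
ft_force: [-0.7, 0.1, -3.0]
gripper_width: 0.0655
```

Request:
{"fn": "send_rows", "kwargs": {"motion": [{"translation":[0,0,0],"spin":0},{"translation":[0,0,0],"spin":0},{"translation":[0,-0.2,0.2],"spin":0},{"translation":[0,-0.6,0.5],"spin":0},{"translation":[-0.2,-1.3,0.8],"spin":0},{"translation":[-0.4,-2.3,1],"spin":0},{"translation":[-0.6,-3.5,1],"spin":0},{"translation":[-0.8,-4.8,1],"spin":0}]}}

```text
time: 5.2
position: [0.5985, 0.1655, 0.099]
orientation: [0.707, 0.708, 0.002, 0.001]
ft_force: [-0.1, -0.5, -2.8]
gripper_width: 0.0645
```

Request:
{"fn": "send_rows", "kwargs": {"motion": [{"translation":[-0.3,-1.4,0],"spin":0},{"translation":[-0.6,-3,0],"spin":0},{"translation":[-0.9,-4.8,0],"spin":0},{"translation":[-1.2,-6.6,0],"spin":0},{"translation":[-1.5,-8.4,0],"spin":0},{"translation":[-1.9,-10.2,0],"spin":0},{"translation":[-2.2,-12,0],"spin":0},{"translation":[-2.5,-13.8,0],"spin":0}]}}

```text
time: 6.0
position: [0.5731, 0.0258, 0.099]
orientation: [0.707, 0.707, 0.002, 0.001]
ft_force: [-0.2, -0.8, -1.9]
gripper_width: 0.0646
```

Request:
{"fn": "send_rows", "kwargs": {"motion": [{"translation":[-0.3,-1.8,0],"spin":0},{"translation":[-0.7,-3.6,0],"spin":0},{"translation":[-1.1,-5.4,0],"spin":0},{"translation":[-1.5,-7.2,0],"spin":0},{"translation":[-1.9,-9,0],"spin":0},{"translation":[-2.2,-10.6,0],"spin":0},{"translation":[-2.5,-12,0],"spin":0},{"translation":[-2.7,-13.1,0],"spin":0}]}}

```text
time: 6.8
position: [0.5457, -0.1065, 0.0991]
orientation: [0.707, 0.707, 0.002, 0.001]
ft_force: [-0.1, -0.1, -2.4]
gripper_width: 0.065
```

Request:
{"fn": "send_rows", "kwargs": {"motion": [{"translation":[-0.1,-0.8,0],"spin":0},{"translation":[-0.2,-1.3,0],"spin":0},{"translation":[-0.3,-1.6,0],"spin":0},{"translation":[-0.3,-1.7,0],"spin":0},{"translation":[-0.3,-1.7,0],"spin":0},{"translation":[-0.3,-1.7,0],"spin":0},{"translation":[-0.3,-1.7,0],"spin":0},{"translation":[-0.3,-1.7,0],"spin":0}]}}

```text
time: 7.6
position: [0.5428, -0.1232, 0.0991]
orientation: [0.707, 0.707, 0.002, 0.001]
ft_force: [0.9, 0.1, -2.7]
gripper_width: 0.0648
```

```bash
python3 - <<'E'
from h import *
s=status.get_state();print(s['position'],s['ft_force'],s['joint_pos'])
p,im=snap('top','t2'); p,im2=snap('scene','s2')
cv2.imwrite('pics/c2.png',np.hstack([im[100:350,200:500],im2[30:280,130:430]])[:,:,::-1])
E
```

```text
[ 0.54278387 -0.12322493  0.09906378] [ 0.94656658  0.14071066 -2.70008126] [-0.26927692  0.1245572   1.9653237   0.00217915  1.04781659 -1.84189997]
```

View pics/c2.png

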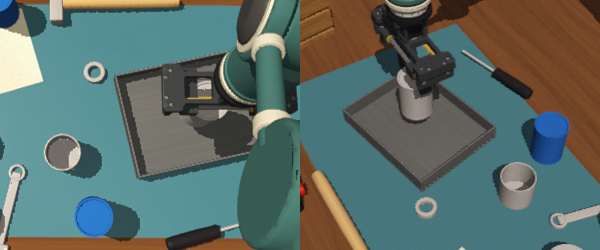

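Request:
{"fn": "send_rows", "kwargs": {"motion": [{"translation":[0,0,-0.4],"spin":0},{"translation":[0,0,-1],"spin":0},{"translation":[0,0,-1.3],"spin":0},{"translation":[0,2.5,-1.3],"spin":0},{"translation":[0,-2.5,-1.3],"spin":0},{"translation":[0,2.5,-1.3],"spin":0},{"translation":[0,-2.5,-1.3],"spin":0},{"translation":[0,0,-1.3],"spin":0}]}}

```text
time: 8.5
position: [0.5438, -0.1289, 0.0865]
orientation: [0.708, 0.706, 0.001, 0.003]
ft_force: [0.4, 0.8, -1.1]
gripper_width: 0.0645
```

Request:
{"fn": "send_rows", "kwargs": {"motion": [{"translation":[0,0,0],"spin":0},{"translation":[0,0,0],"spin":0},{"translation":[0,0,0],"spin":0},{"translation":[0,0,0],"spin":0},{"translation":[0,0,0],"spin":0},{"translation":[0,0,0],"spin":0},{"translation":[0,0,0],"spin":0},{"translation":[0,0,0],"spin":0}]}}

```text
time: 9.3
position: [0.5438, -0.1289, 0.0865]
orientation: [0.708, 0.706, 0.001, 0.003]
ft_force: [0.3, -1.7, -1.1]
gripper_width: 0.0648
```

```bash
python3 - <<'E'
from h import *
for i,c in enumerate(('top','scene','wrist')):
    s=status.get_state();print(np.round(s['ft_force'],2))
    p,im=snap(c,c+'3')
    for r in recognise('ball_a',c):
        b=r['bbox']; print(c,np.round(b),round(r['p'],2),onz(p,((b[0]+b[2])/2,(b[1]+b[3])/2),.017).round(3))
a=cv2.imread('pics/scene3.png')[80:230,160:340]; b=cv2.imread('pics/wrist3.png')
cv2.imwrite('pics/c3.png',np.hstack([cv2.resize(a,(400,333)),cv2.resize(b,(400,333))]))
E
```

```text
[ 0.3  -1.73 -1.08]
[-0.34  0.25 -0.86]
scene [205. 123. 216. 135.] 0.68 [ 0.582 -0.219  0.017]
[ 0.46  0.88 -1.68]
wrist [143. 235. 176. 267.] 0.6 [ 0.58  -0.225  0.017]
wrist [127. 198. 162. 230.] 0.58 [ 0.549 -0.233  0.017]
```

View pics/c3.png

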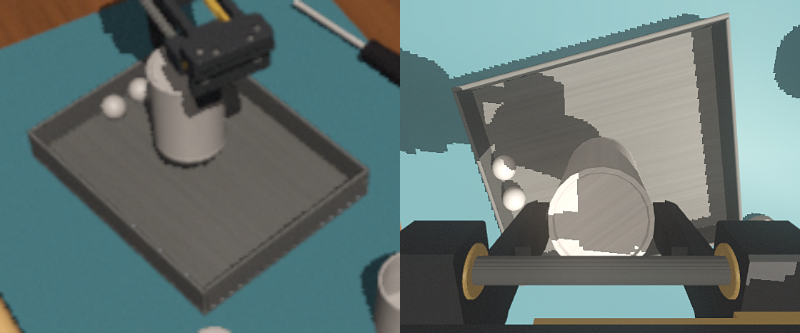

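Request:
{"fn": "send_rows", "kwargs": {"motion": [{"translation":[0,0,0.6],"spin":0},{"translation":[0,0,1.8],"spin":0},{"translation":[0.3,1.2,2],"spin":0},{"translation":[0.7,3.5,2],"spin":0},{"translation":[1.2,6.5,2],"spin":0},{"translation":[1.8,9.5,2],"spin":0},{"translation":[2.4,12.5,2],"spin":0},{"translation":[3,15.5,2],"spin":0}]}}

```text
time: 10.4
position: [0.5744, 0.0282, 0.1073]
orientation: [0.708, 0.706, 0.002, 0.004]
ft_force: [0.5, -0.5, -0.7]
gripper_width: 0.0649
```

Request:
{"fn": "send_rows", "kwargs": {"motion": [{"translation":[0.6,3,0],"spin":0},{"translation":[1.2,6,0],"spin":0},{"translation":[1.8,9,0],"spin":0},{"translation":[2.4,12,0],"spin":0},{"translation":[2.8,15,0],"spin":0},{"translation":[3.1,17.2,0],"spin":0},{"translation":[3.2,18.4,0],"spin":0},{"translation":[3.2,18.8,0],"spin":0}]}}

```text
time: 11.2
position: [0.6064, 0.2179, 0.1077]
orientation: [0.707, 0.707, 0.002, 0.004]
ft_force: [-0.6, -0.3, -2.3]
gripper_width: 0.065
```

```bash
python3 - <<'E'
from h import *
s=status.get_state();print(s['position'],s['orientation'],s['ft_force'])
p,im=snap('scene','s4'); w,im2=snap('wrist','w4')
for c in('scene','wrist'):
    for r in recognise('ball_a',c): print(c,'ball',np.round(r['bbox']),r['p'].__round__(2))
cv2.imwrite('pics/c4.png',np.hstack([cv2.resize(im[170:320,230:390],(400,375)),cv2.resize(im2,(400,375))])[:,:,::-1])
E
```

```text
[0.60637838 0.2179341  0.10769355] [0.707481   0.70671924 0.00185897 0.00388526] [-0.64976387 -0.27147853 -2.3437677 ]
```

View pics/c4.png

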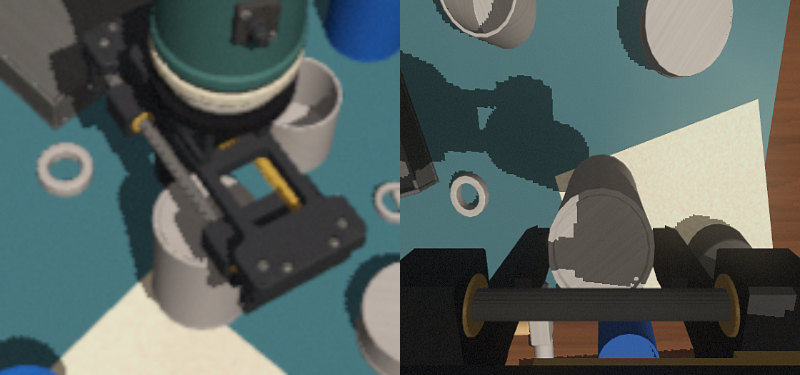

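Request:
{"fn": "send_rows", "kwargs": {"motion": [{"translation":[0,-0.3,-0.6],"spin":0},{"translation":[0,-0.3,-2],"spin":0},{"translation":[0,-0.3,-3.5],"spin":0},{"translation":[0,-0.3,-5],"spin":0},{"translation":[0,-0.3,-6],"spin":0},{"translation":[0,-0.3,-6.6],"spin":0},{"translation":[0,-0.3,-6.8],"spin":0},{"translation":[0,-0.3,-6.9],"spin":0}]}}

```text
time: 12.2
position: [0.6063, 0.2125, 0.0383]
orientation: [0.708, 0.706, 0.001, 0.004]
ft_force: [0.0, 0.1, -2.1]
gripper_width: 0.0647
```

Request:
{"fn": "send_rows", "kwargs": {"motion": [{"translation":[0,0,-0.1],"spin":0},{"translation":[0,0,-0.1],"spin":0},{"translation":[0,0,-0.1],"spin":0},{"translation":[0,0,-0.1],"spin":0},{"translation":[0,0,-0.1],"spin":0},{"translation":[0,0,-0.1],"spin":0},{"translation":[0,0,-0.1],"spin":0},{"translation":[0,0,-0.1],"spin":0}]}}

```text
time: 13.0
position: [0.6071, 0.2127, 0.0381]
orientation: [0.708, 0.706, 0.002, 0.004]
ft_force: [0.8, 0.2, 5.7]
gripper_width: 0.0647
```

Contact felt (about 6–8 N up). Release, then rise.

Request:
{"fn": "send_rows", "kwargs": {"motion": [{"translation":[0,0,0],"spin":0},{"translation":[0,0,0],"spin":0},{"translation":[0,0,0],"spin":0},{"translation":[0,0,0],"spin":0},{"translation":[0,0,0],"spin":0},{"translation":[0,0,0],"spin":0},{"translation":[0,0,0],"spin":0},{"translation":[0,0,0],"spin":0}], "hand": 0}}

```text
time: 13.8
position: [0.607, 0.2127, 0.0381]
orientation: [0.708, 0.706, 0.002, 0.004]
ft_force: [-0.3, 0.5, -0.3]
gripper_width: 0.0884
```

Request:
{"fn": "send_rows", "kwargs": {"motion": [{"translation":[0,0,0.5],"spin":0},{"translation":[0,0,2],"spin":0},{"translation":[0,0,4.5],"spin":0},{"translation":[0,0,7.5],"spin":0},{"translation":[0,0,10.5],"spin":0},{"translation":[0,0,13.5],"spin":0},{"translation":[0,0,16],"spin":0},{"translation":[0,0,17],"spin":0}]}}

```text
time: 14.6
position: [0.6091, 0.2134, 0.2134]
orientation: [0.708, 0.706, 0.005, 0.006]
ft_force: [0.6, -0.5, -0.7]
gripper_width: 0.088
```

Request:
{"fn": "send_rows", "kwargs": {"motion": [{"translation":[-3,3,0],"spin":0},{"translation":[-6,6,0],"spin":0},{"translation":[-9,9,0],"spin":0},{"translation":[-12,12,0],"spin":0},{"translation":[-15,15,0],"spin":0},{"translation":[-18,18,0],"spin":0},{"translation":[-20,20,0],"spin":0},{"translation":[-20,20,0],"spin":0}]}}

```text
time: 15.4
position: [0.4063, 0.4154, 0.2133]
orientation: [0.707, 0.707, 0.005, 0.005]
ft_force: [1.2, -0.2, -0.5]
gripper_width: 0.0882
```

```bash
python3 - <<'E'
from h import *
s=status.get_state();print(s['time'],s['position'],s['gripper_width'])
ims=[]
for c in('top','scene'):
    p,im=snap(c,c+'5'); ims.append(im)
    for q in('tin','ball_a'):
      for r in recognise(q,c):
        b=r['bbox']; print(c,q,np.round(b),round(r['p'],2),onz(p,((b[0]+b[2])/2,(b[1]+b[3])/2),.04 if q=='tin' else .017).round(3))
cv2.imwrite('pics/c5.png',np.hstack([ims[0][80:380,100:500],ims[1][80:380,150:550]])[:,:,::-1])
E
```

```text
15.4 [0.40628627 0.41541558 0.21330084] 0.08819257178239208
top tin [274. 296. 310. 339.] 0.69 [0.348 0.062 0.04 ]
top tin [131. 296. 181. 338.] 0.69 [0.348 0.307 0.04 ]
top tin [178.  83. 216. 126.] 0.61 [0.751 0.249 0.04 ]
top tin [196. 154. 232. 201.] 0.59 [0.605 0.212 0.04 ]
top ball_a [438. 208. 454. 217.] 0.65 [ 0.544 -0.234  0.017]
scene tin [295. 257. 330. 318.] 0.87 [0.6   0.215 0.04 ]
scene tin [441. 235. 495. 292.] 0.73 [0.344 0.313 0.04 ]
scene tin [217. 315. 267. 377.] 0.7 [0.751 0.246 0.04 ]
scene tin [358. 143. 401. 194.] 0.58 [0.351 0.064 0.04 ]
scene ball_a [215. 116. 228. 124.] 0.62 [ 0.55  -0.232  0.017]
scene ball_a [206. 122. 216. 134.] 0.49 [ 0.581 -0.222  0.017]
```

View pics/c5.png

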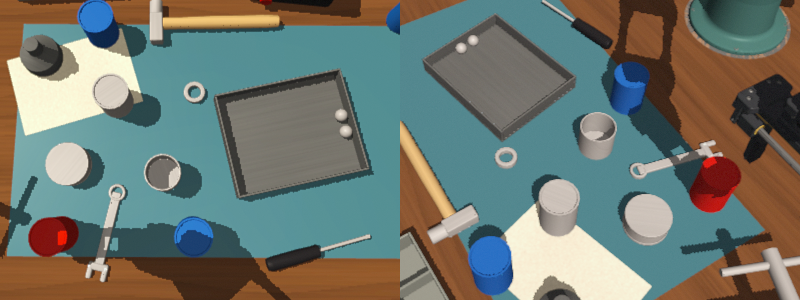

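Both views show the tin upright on its spot, both balls in the tray, and the arm clear of everything.

```bash
python3 -c "
from workcell import bot
print(bot.finish_job())"
```

```text
the job is handed in; nothing more can be done
None
```

I took the tall bare-steel tin to the tray, shook both balls out, and stood it mouth down again on its spot. The job was handed in at about 15.5 s, and no verdict is reported.

- **Shaking:** The moves offered no way to tip the tool. Instead of tipping the tin to every side, I shook the level tin quickly sideways along y over the tray, ±25 mm with its mouth about 48 mm up. The first burst freed both balls.
- **Balls:** The scene and wrist pictures right after shaking, and the scene picture at the end, show both balls in the tray near its far wall, at about (0.55, -0.23) and (0.58, -0.22). The final top picture also shows both, but the network reported only one of them there.
- **Tin:** It stands upright and released at about (0.607, 0.213), within a few millimetres of where it started.
- **Checks that disagreed:**
  - The force readings were too noisy to confirm the lost weight on their own. They read about 2.7 N before shaking, then 0.7 to 2.3 N after. I relied on the pictures.
  - The two cameras' estimates of the tray centre differed by about 2 cm. I used the top view, which fitted the tray sizes.
  - The top of the tin measured 80 mm high against the stated 84 mm.

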